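# Dock the signal lamp battery on its sloping charger shoe

### The job

Charge the signal lamp's battery: slide the orange-topped battery pack up the sloping shoe of the charger until it is fully home against the head block and the catch has sprung up behind it, then press the red locking cap all the way down. Let go and leave everything else on the table where it is.

Things in the scene. Friction and masses are not known exactly. Their poses are not given: they have to be found in the camera images.
- battery: Battery pack, orange top, black body, 0.25 to 0.5 kg, 110 x 60 x 50 mm, lying flat. Origin: centre of its underside; x along its length, y across, z out of its top. A grey flange 110 x 60 x 8 mm at the bottom carries a body 46 mm wide (y) from z = 8 to 50. Two grooves cross its top at x = +35 and -35, 16 mm wide, 8 deep. Both ends are alike: it may go on either way round.
- spent_pack: Spent pack: same shape, size and axes as the battery but with a grey top; bystander.
- shoe: Sloping floor of the charger shoe, fixed on a stand 190 x 110 mm, up to 0.21 m high, low open end towards the robot. Origin: on the floor, 85 mm above the table, where the centre of the pack's underside rests when home, the axes then parallel to the pack's (or half a turn off). x points up the 30 degree slope, y across, z square out of the floor. Flat floor: x = -120 to 78, 96 mm wide.
- shoe_mouth (a point): Middle of the mouth between the shoe's two lips, on the floor at x = 5 mm in the shoe's frame. The lips run from here to x = 55 and hold the flange down: 63 mm between side walls, lip undersides 10 mm and tops 17 mm above the floor, 52 mm between lips. Brass guides 8 mm high flare from here out to 78 mm at x = -20; small ramps at x = -7 to 5, up to 19 mm high, lead under the lips.
- shoe_stop (a point): Middle of the foot of the grey head block's face, on the floor at x = 55.5 mm in the shoe's frame: the end stop for the pack's leading end. The block is 50 mm high. The pack is laid on the floor with its leading end at or below x = -20 and slid up to here, which takes up to about 15 N.
- catch (a joint): Sprung brass catch in the shoe's floor, 30 mm wide, a wedge from x = -73 to -55 mm in the shoe's frame, crest at x = -59, standing 5 mm above the floor. 0 when up; grows (m, to 0.007) as the pack rides over it; springs back to 0 behind the pack's rear end when the pack is home.
- cap (a joint): Red locking cap over the shoe's head: travel in m along the shoe's -z, 0 raised, 0.025 fully down. Starts near 0, stays where left (6 N friction). Plate: x = 29 to 78, y = -30 to 30 in the shoe's frame; at 0 its underside is 77 and its top 87 mm above the floor, and a tongue at x = 31 to 39 hangs down to 69 mm. Down, the tongue sits in the pack's groove; it cannot if the pack is not home.
- cap_top (a point): Centre of the top of the round red knob (38 mm across, 12 mm high) on the locking cap, the place to press: at x = 53 mm in the shoe's frame, 99 mm above its floor when raised, 74 mm when down. Moves with the cap.
- tin: Brass tin, 112 x 62 x 42 mm; bystander. Origin: centre of its underside.
- logbook: Blue logbook, 120 x 80 x 24 mm; bystander. Origin: centre of its underside.
- magnifier: Black horn magnifier, 135 mm long, 12 mm high; bystander. Origin: underside, where the handle meets the ring; x along it towards the ring.
- inkwell_lid: Pewter inkwell lid, 72 mm across, 36 mm high; bystander. Origin: centre of its underside.
- protractor: Ivory-coloured round protractor, 110 mm across, 4 mm thick; bystander. Origin: centre of its underside.
- signal_lamp: Hand signal lamp, brass, 150 mm high, 60 mm across, fixed behind the charger; obstacle. Origin: centre of its underside.
- flask: Green steel flask, 60 mm across, 170 mm high, fixed behind the charger; obstacle. Origin: centre of its underside.
- mug: Blue mug, 80 mm across, 90 mm high; bystander. Origin: centre of its underside.
Mind the look-alikes: they are no part of the job. What is shaped like the battery but turquoise is not meant. Leave any green look-alike of the part that bears shoe alone.

How it is judged:
On the way, in this order (a step that is already met when the one before it is completed fails the run):
1. the battery is home on the shoe with the catch up behind it (x of battery in the frame of shoe between -0.005 and 0.004 m and y of battery in the frame of shoe between -0.005 and 0.005 m and z of battery in the frame of shoe between -0.003 and 0.004 m and angle between the x axis of battery and the x axis of shoe, either way round below 0.08 rad and angle between the z axis of battery and the z axis of shoe, either way round below 0.08 rad and value of joint catch below 0.002 m), for 0.2 s.
2. the locking cap is pressed down (value of joint cap above 0.022 m), for 0.1 s.
At the end, for the whole second after the job is handed in: The orange-topped battery is at rest on the shoe, within 4 to 5 mm of home along and across the shoe, flat on its floor and aligned within 0.08 rad, the catch is up behind it (less than 2 mm down), and the locking cap is down to within 3 mm of its full 25 mm travel (all of step 1 and value of joint cap above 0.022 m and linear speed of battery below 0.02 m/s and angular speed of battery below 0.2 rad/s); the robot touches nothing.
It fails at once if a bystander (spent pack, tin, logbook, magnifier, inkwell lid, protractor or mug) is shifted by more than 25 mm (distance of any of spent_pack, tin, logbook, magnifier, inkwell_lid, protractor, mug from where it was at the start of the episode above 0.025 m).
It also fails if it takes over 50 s, if anything falls off the work surface, if the arm or the gripper's body presses on something with over 40 N, if the wrist force passes 120 N, or if a joint passes its speed limit or range.

### The arm

A 6-joint arm with a two-finger parallel gripper is mounted at the origin on the work surface. World frame = base frame: x ahead of the robot, y to its left, z up, the work surface at z = 0. Lengths are in m, angles in rad, forces in N, time in s.
With the tool pointing down it reaches from about 0.325 to 0.9 m from the base axis. Payload 6.1 kg.
Tool frame: the origin (TCP) lies between the finger pads; the fingertips stand arm.finger_overhang ahead of it and the grasp point (between the pads) lies 5 mm behind it (arm.finger_overhang is the distance from the TCP to the fingertips, in m); z points along the fingers, y is the line along which they close (so a half turn about z gives the same grasp; the last joint's range is limited). The gripper opens to 87 mm and grips with 3 to 60 N. Pads are 19 mm wide; open, the fingers measure 117 mm over their backs; the gripper's body (75 mm by 190 mm) begins 51 mm behind the grasp point.
Start: joints at [-1.324, 0.22, 1.526, -0, 1.395, -0.126], TCP at [0.228, -0.582, 0.237] pointing down, gripper open.
Joint ranges: [-2.98, 2.98], [-0.91, 2.08], [0.09, 2.57], [-1.24, 4.39], [0.2, 2.65], [-2.68, 2.68]. Speed limits (rad/s): [2.57, 2.57, 3.01, 3.14, 3.14, 3.14].

### API

Orientations are given as a rotation vector (axis times angle).
In Python, from bench import arm gives the robot as it stands.
- The arm moves only by the shell command python3 -m handwheel 'ROWS' [FORCE]. ROWS is JSON, a list of rows, each an object of numbers: "tx", "ty", "tz": the shift along the tool's x, y, z in mm; "ax", "ay", "az": the turn, a rotation vector about the tool's x, y, z in degrees; "jaw": the finger opening in mm, from 0 to 87. In form: [{"tx": .., "ty": .., "tz": .., "ax": .., "ay": .., "az": .., "jaw": ..}, ...]. A call has exactly 5 rows; each row shifts and turns the commanded pose from where the row before left it, along the tool's axes as they then stand; what a row does not reach is not made up. A row lasts 1/12 s, in which the tool goes at most 41.7 mm and 7.16 degrees, less where a joint would pass 70% of its speed; a pose out of reach is approached as far as the arm can. A call with a gripper value outside its range is refused whole. The fingers move at their own pace and stop on an object; FORCE is the grip in N (left out, the last holds). Time passes only in rows, so rows that do not move let the fingers close, or fill a call up. It gives the time, the measured TCP pose, the force, the opening and the grip force at its end, in the units of the state.
- arm.read_state(): the state, without advancing time (a new reading comes with each control period).
- arm.grab_frame(name): name is "side" or "top" or "wrist"; returns the picture (400x640x3 uint8, blue, green, red); there is no depth.
- arm.camera_info(name): a dict with "mtx" (3x3 intrinsics, pixels), "k1" (the pictures are not rectified: a ray, as slopes to the right and down, at radius r is drawn at 1 + k1 r^2 times it, then the intrinsics apply), "origin" and "orientation" of the camera in the world. Camera axes: x right, y up, looking along -z (the intrinsics and any distortion apply to the point x, -y, -z); pixel columns grow to the right and rows downward; lengths in m; the calibration is good to about 2 mm. A picture is of the moment at which its call begins: read the wrist's pose just before it. camera_info takes no time and is no camera call; for the wrist camera it gives the pose at the moment of the call.
- arm.finish_job(): hands the job in; it is judged then, once.
The state is a dict: "t": time; "joint_positions": joint angles; "qd": joint speeds; "effort": joint torques, N m; "tcp_pos": TCP position; "tcp_rot": TCP orientation; "wrist_force": force on the tool from outside, world axes, zero at the start; "wrist_torque": the same for the moment, N m; "grip_width": finger opening in m; "grasp_force": force on a finger pad.
Only numpy, scipy, OpenCV 4.12 (cv2) and the standard library are available. Lean on these libraries where they do the work, as an engineer would, in place of code of your own. Each camera call takes 0.05 s, during which the arm holds its last target. There are 200 camera calls.

## Working session

There is one attempt and no reset: what is moved stays moved. The work goes in short steps, Python scripts to look and compute and a shell command to move; the robot and the scene stay as the last step left them, time stands still between calls to the robot, and variables do not carry over. Pictures are saved under pics/ and viewed, at most 10 in all, crops included, and the job is handed in when it is done.

```bash
ls; mkdir -p pics
python3 - <<'E'
from bench import arm
import cv2
print(arm.finger_overhang, arm.read_state())
for n in ("top","side"):
    cv2.imwrite(f"pics/{n}0.png",arm.grab_frame(n)); print(arm.camera_info(n))
print(arm.camera_info("wrist"))
E
```

```text
pics
0.014 {'t': 0.0, 'joint_positions': array([-1.32409980e+00,  2.21243533e-01,  1.52761982e+00,  2.90477426e-07,
        1.39469381e+00, -1.26095577e-01]), 'qd': array([-0.00033165, -0.00084935,  0.00051179, -0.00112928,  0.0006578 ,
       -0.00074853]), 'effort': array([-2.27464247e-03, -4.94617796e+01, -3.87381041e+01,  6.93920720e-02,
        5.74401277e-02, -1.66181107e-04]), 'tcp_pos': array([ 0.22748768, -0.58148728,  0.23542184]), 'tcp_rot': array([-3.08524855e+00, -5.81832020e-01,  1.85401498e-04]), 'wrist_force': array([-0.05937195,  0.50487832, -0.0847192 ]), 'wrist_torque': array([-0.01487489, -0.03660491, -0.00425624]), 'grasp_force': 0.0, 'grip_width': 0.08712529600440677}
{'mtx': array([[394.2119242 ,   0.        , 317.59875166],
       [  0.        , 394.2119242 , 197.38240737],
       [  0.        ,   0.        ,   1.        ]]), 'k1': -0.055435708319487034, 'origin': array([ 0.46251721, -0.02508342,  1.44103177]), 'orientation': array([ 0.05918045, -0.03471169, -1.54209986])}
{'mtx': array([[477.17908107,   0.        , 309.95837142],
       [  0.        , 477.17908107, 200.15515427],
       [  0.        ,   0.        ,   1.        ]]), 'k1': 0.04021348009365792, 'origin': array([-0.33815016,  0.84085893,  1.1320218 ]), 'orientation': array([ 0.42002995, -1.02798804, -2.15899935])}
{'mtx': array([[284.60757635,   0.        , 318.87297439],
       [  0.        , 284.60757635, 198.09846714],
       [  0.        ,   0.        ,   1.        ]]), 'k1': -0.011093475829241225, 'origin': array([ 0.29813547, -0.55448869,  0.38339221]), 'orientation': array([-0.24389228,  0.16873898, -1.19043354])}
```

View pics/top0.png

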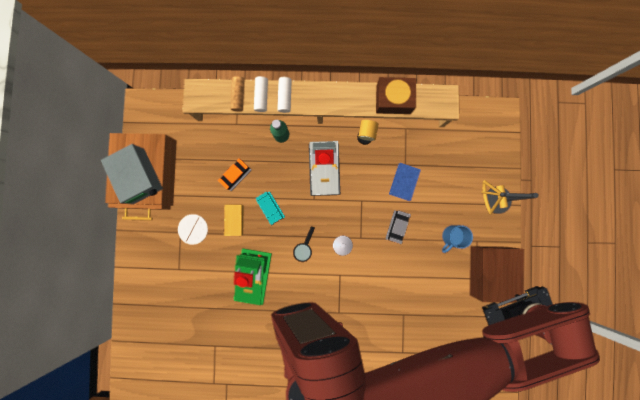

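View pics/side0.png

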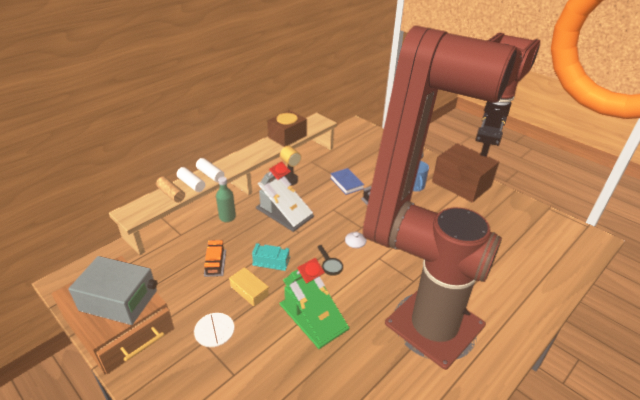

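Top view: orange battery at about (235,175), the white shoe at (324,168) with its red cap at (324,157), and the turquoise (269,207) and green (253,277) decoys. The flask (279,130) and lamp (367,131) stand behind the shoe. The side view agrees.

```bash
cat > h.py <<'E'
import cv2, numpy as np
from bench import arm
from scipy.spatial.transform import Rotation as R
def rays(info, px):
    px=np.atleast_2d(np.float64(px)); K=info["mtx"]
    d=cv2.undistortPoints(px.reshape(-1,1,2),K,np.array([info["k1"],0,0,0.]))[:,0]
    v=np.c_[d[:,0],-d[:,1],-np.ones(len(d))]
    return info["origin"], R.from_rotvec(info["orientation"]).apply(v)
def onplane(info,px,p0,n=(0,0,1)):
    o,v=rays(info,px); n=np.array(n,float); p0=np.array(p0,float)
    return o+v*(((p0-o)@n)/(v@n))[:,None]
def proj(info,P):
    q=R.from_rotvec(info["orientation"]).inv().apply(np.atleast_2d(P)-info["origin"])
    s=np.c_[q[:,0],-q[:,1]]/-q[:,2:]; r=(s**2).sum(1,keepdims=True); s=s*(1+info["k1"]*r)
    return s@info["mtx"][:2,:2].T+info["mtx"][:2,2]
def tri(i1,p1,i2,p2):
    A=np.zeros((3,3));b=np.zeros(3)
    for i,p in((i1,p1),(i2,p2)):
        o,v=rays(i,p); v=v[0]/np.linalg.norm(v[0]); M=np.eye(3)-np.outer(v,v); A+=M;b+=M@o
    return np.linalg.solve(A,b)
def blobs(img,lo,hi,amin=30):
    h=cv2.cvtColor(img,cv2.COLOR_BGR2HSV); m=cv2.inRange(h,np.array(lo),np.array(hi))
    c,_=cv2.findContours(m,cv2.RETR_EXTERNAL,cv2.CHAIN_APPROX_NONE)
    return [k for k in c if cv2.contourArea(k)>=amin]
E
python3 - <<'E'
from h import *
T=cv2.imread("pics/top0.png");S=cv2.imread("pics/side0.png");it=arm.camera_info("top");is_=arm.camera_info("side")
for nm,im in(("top",T),("side",S)):
  for col,lo,hi in(("orange",(5,200,150),(14,255,255)),("red",(0,180,120),(4,255,255)),("white",(0,0,170),(180,50,255))):
    for c in blobs(im,lo,hi):
        print(nm,col,cv2.contourArea(c),[tuple(round(float(x),1) for x in v) if hasattr(v,'__len__') else round(v,1) for v in cv2.minAreaRect(c)])
# battery
c=[k for k in blobs(T,(5,200,150),(14,255,255),5) if 215<k[:,0,0].mean()<255 and 155<k[:,0,1].mean()<195]
p=np.vstack(c)[:,0].astype(np.float64); P=onplane(it,p,(0,0,.05))[:,:2]
print("bat",cv2.minAreaRect(P.astype(np.float32)))
E
```

```text
top orange 179.5 [(232.8, 173.2), (12.7, 14.8), 45.0]
top orange 40.0 [(242.0, 163.5), (12.0, 3.5), 45.0]
top red 188.0 [(242.8, 279.5), (17.9, 13.2), 9.5]
top red 211.0 [(323.5, 156.5), (13.0, 17.0), 90.0]
top white 320.5 [(615.3, 336.7), (53.9, 7.8), 21.8]
top white 121.0 [(302.0, 252.0), (12.0, 12.0), 90.0]
top white 185.0 [(339.3, 244.6), (13.0, 18.7), 8.1]
top white 639.5 [(192.5, 229.0), (28.0, 29.0), 90.0]
top white 681.5 [(324.0, 179.5), (29.0, 26.0), 90.0]
top white 51.0 [(312.0, 154.5), (25.0, 4.0), 90.0]
top white 43.0 [(335.0, 153.5), (25.0, 4.0), 90.0]
top white 38.5 [(275.5, 123.5), (7.0, 7.0), 90.0]
top white 284.5 [(283.0, 93.0), (32.0, 10.0), 90.0]
top white 273.5 [(259.0, 93.0), (9.6, 32.4), 3.0]
top white 392.0 [(605.5, 72.6), (6.8, 78.4), 62.5]
top white 827.0 [(7.0, 66.5), (133.0, 14.0), 90.0]
side orange 34.0 [(555.8, 35.2), (4.3, 20.6), 10.3]
side orange 374.0 [(579.1, 21.3), (16.5, 55.0), 26.6]
side red 294.0 [(310.3, 269.7), (16.8, 19.8), 59.7]
side red 129.5 [(279.3, 169.9), (13.1, 13.4), 51.3]
side white 992.0 [(213.6, 329.3), (31.9, 40.2), 71.6]
side white 120.5 [(296.8, 290.4), (18.7, 7.7), 59.0]
side white 49.0 [(318.7, 282.0), (9.7, 6.1), 56.3]
side white 82.0 [(332.0, 265.0), (8.0, 14.0), 90.0]
side white 214.0 [(354.8, 240.3), (18.4, 16.3), 45.0]
side white 86.0 [(344.5, 186.3), (33.2, 12.2), 20.8]
side white 1251.0 [(280.1, 200.4), (58.6, 35.9), 52.3]
side white 313.0 [(190.0, 179.0), (30.3, 12.0), 37.9]
side white 331.5 [(210.8, 170.8), (34.0, 11.7), 36.0]
side white 1012.5 [(616.5, 172.6), (10.9, 115.8), 27.4]
side white 520.5 [(392.8, 63.0), (6.1, 127.5), 6.8]
bat ((0.6236760020256042, 0.30320531129837036), (0.04617298021912575, 0.10849256813526154), 46.91861343383789)
```

```bash
for i in 1; do :; done
python3 -m handwheel '[{"tx":22,"ty":-22,"tz":-9},{"tx":22,"ty":-22,"tz":-9},{"tx":22,"ty":-22,"tz":-9},{"tx":22,"ty":-22,"tz":-9},{"tx":22,"ty":-22,"tz":-9}]' 10 >/dev/null
python3 -m handwheel '[{"tx":22,"ty":-22,"tz":-9},{"tx":22,"ty":-22,"tz":-9},{"tx":22,"ty":-22,"tz":-9},{"tx":22,"ty":-22,"tz":-9},{"tx":22,"ty":-22,"tz":-9}]' >/dev/null
python3 -m handwheel '[{"tx":22,"ty":-22,"tz":-9},{"tx":22,"ty":-22,"tz":-9},{"tx":22,"ty":-22,"tz":-9},{"tx":22,"ty":-22,"tz":-9},{"tx":22,"ty":-22,"tz":-9}]'
python3 -m handwheel '[{"tx":22,"ty":-22,"tz":-9},{"tx":22,"ty":-22,"tz":-9},{"tx":22,"ty":-22,"tz":-9},{"tx":22,"ty":-22,"tz":-9},{"az":-7}]' >/dev/null
python3 -m handwheel '[{"az":-7},{"az":-7},{"az":-7},{"az":-7},{"az":-7}]' >/dev/null
python3 -m handwheel '[{"az":-7},{"az":-7},{"az":-7},{"az":-7},{}]'
python3 - <<'E'
from h import *
i=arm.camera_info("wrist"); im=arm.grab_frame("wrist"); cv2.imwrite("pics/w1.png",im)
import pickle; pickle.dump(i,open("w1.pkl","wb")); print(i["origin"],R.from_rotvec(i["orientation"]).as_matrix()); s=arm.read_state(); print(s["tcp_pos"],R.from_rotvec(s["tcp_rot"]).as_matrix())
E
```

```text
[ 0.29813547 -0.55448869  0.38339221] [[ 0.36342636  0.89537696  0.25733515]
 [-0.93162149  0.34977081  0.09870041]
 [-0.00163425 -0.27560929  0.96126835]]
[ 0.22749943 -0.58163142  0.23565328] [[ 9.31312333e-01  3.64221314e-01 -4.14365360e-04]
 [ 3.64221517e-01 -9.31311166e-01  1.48291563e-03]
 [ 1.54206395e-04 -1.53197840e-03 -9.99998815e-01]]validation failed for argument at $[0]...
validation failed for argument at $[0]...
validation failed for argument at $[0]...
validation failed for argument at $[0]...
validation failed for argument at $[0]...
validation failed for argument at $[0]...
```

View pics/w1.png

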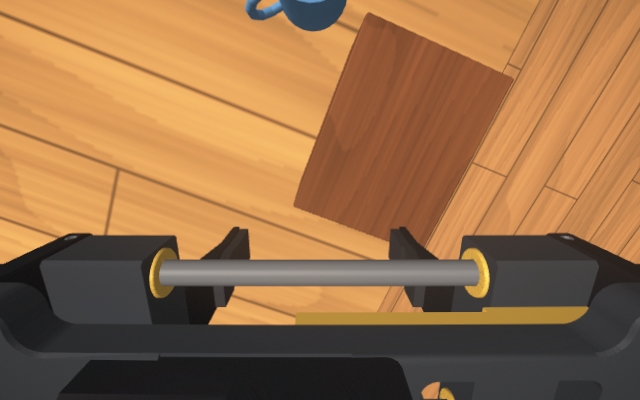

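The arm did not move: rows apparently need all their keys. The picture shows only the mug (313,5) and the fingers.

```bash
python3 -m handwheel '[{"tx":22,"ty":-22,"tz":-9,"ax":0,"ay":0,"az":0,"jaw":87},{"tx":22,"ty":-22,"tz":-9,"ax":0,"ay":0,"az":0,"jaw":87},{"tx":22,"ty":-22,"tz":-9,"ax":0,"ay":0,"az":0,"jaw":87},{"tx":22,"ty":-22,"tz":-9,"ax":0,"ay":0,"az":0,"jaw":87},{"tx":22,"ty":-22,"tz":-9,"ax":0,"ay":0,"az":0,"jaw":87}]' 10 &&
python3 -m handwheel '[{"tx":22,"ty":-22,"tz":-9,"ax":0,"ay":0,"az":-7,"jaw":87},{"tx":20,"ty":-25,"tz":-9,"ax":0,"ay":0,"az":-7,"jaw":87},{"tx":17,"ty":-27,"tz":-9,"ax":0,"ay":0,"az":0,"jaw":87},{"tx":17,"ty":-27,"tz":-9,"ax":0,"ay":0,"az":0,"jaw":87},{"tx":17,"ty":-27,"tz":-9,"ax":0,"ay":0,"az":0,"jaw":87}]'
```

```text
t: 0.57
tcp_pos: [0.2902, -0.438, 0.2814]
tcp_rot: [-3.086, -0.581, 0.0]
wrist_force: [1.4, -0.6, 0.4]
grip_width: 0.0869
grasp_force: 0.0
t: 0.98
tcp_pos: [0.3027, -0.2823, 0.3265]
tcp_rot: [-2.993, -0.954, 0.0]
wrist_force: [-0.3, -0.6, 0.4]
grip_width: 0.0871
grasp_force: 0.0
```

```bash
python3 -m handwheel '[{"tx":26,"ty":-16,"tz":-7,"ax":0,"ay":0,"az":0,"jaw":87},{"tx":26,"ty":-16,"tz":-7,"ax":0,"ay":0,"az":0,"jaw":87},{"tx":26,"ty":-16,"tz":-7,"ax":0,"ay":0,"az":0,"jaw":87},{"tx":26,"ty":-16,"tz":-7,"ax":0,"ay":0,"az":0,"jaw":87},{"tx":26,"ty":-16,"tz":-7,"ax":0,"ay":0,"az":0,"jaw":87}]' >/dev/null &&
python3 -m handwheel '[{"tx":26,"ty":-16,"tz":-7,"ax":0,"ay":0,"az":0,"jaw":87},{"tx":26,"ty":-16,"tz":-7,"ax":0,"ay":0,"az":0,"jaw":87},{"tx":26,"ty":-16,"tz":-7,"ax":0,"ay":0,"az":0,"jaw":87},{"tx":26,"ty":-16,"tz":-7,"ax":0,"ay":0,"az":-7,"jaw":87},{"tx":28,"ty":-12,"tz":-7,"ax":0,"ay":0,"az":-7,"jaw":87}]' >/dev/null &&
python3 -m handwheel '[{"tx":0,"ty":0,"tz":0,"ax":0,"ay":0,"az":-7,"jaw":87},{"tx":0,"ty":0,"tz":0,"ax":0,"ay":0,"az":-7,"jaw":87},{"tx":0,"ty":0,"tz":0,"ax":0,"ay":0,"az":-7,"jaw":87},{"tx":0,"ty":0,"tz":0,"ax":0,"ay":0,"az":-7,"jaw":87},{"tx":0,"ty":0,"tz":0,"ax":0,"ay":0,"az":0,"jaw":87}]'
python3 - <<'E'
from h import *
i=arm.camera_info("wrist"); im=arm.grab_frame("wrist"); cv2.imwrite("pics/w2.png",im)
import pickle; pickle.dump(i,open("w2.pkl","wb"))
E
```

```text
t: 2.23
tcp_pos: [0.4229, -0.0032, 0.3963]
tcp_rot: [-2.447, -1.969, 0.001]
wrist_force: [-0.4, 0.3, 0.7]
grip_width: 0.0872
grasp_force: 0.0
```

View pics/w2.png

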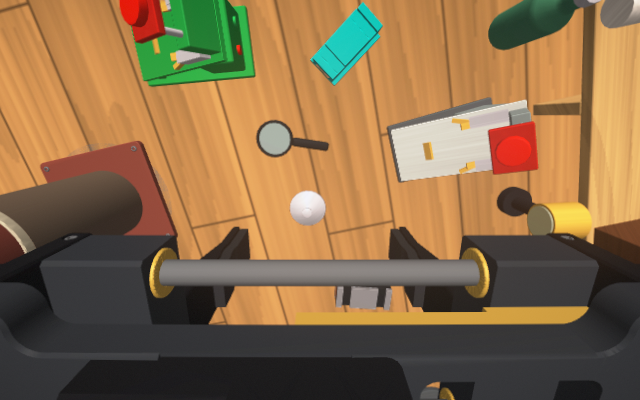

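The wrist view shows the shoe: low-end floor corners near (389,128) and (401,181), catch near (428,151) and red knob near (514,150).

```bash
cat > shoe.py <<'E'
from h import *
import pickle
im=cv2.imread("pics/w2.png"); i=pickle.load(open("w2.pkl","rb"))
c=max([k for k in blobs(im,(0,0,150),(180,60,255),300) if 380<k[:,0,0].mean()<520],key=cv2.contourArea)
ap=cv2.approxPolyDP(c,4,True)[:,0]; print(ap.tolist())
for p in ap: print(p, onplane(i,p,(0,0,.025))[0].round(4))
# knob: brighter red circle
h=cv2.cvtColor(im,cv2.COLOR_BGR2HSV)
m=((h[...,0]<6)|(h[...,0]>175))&(h[...,1]>150); m[:, :480]=0; m[190:]=0
ys,xs=np.nonzero(m); print("red", xs.min(),xs.max(),ys.min(),ys.max())
v=h[...,2]; g=np.where(m,v,0).astype(np.uint8); print(np.percentile(v[m],[5,25,50,75,95]))
print(g[120:180:4,486:542:4])
E
python3 shoe.py
```

```text
[[526, 101], [392, 129], [401, 180], [459, 173], [471, 160], [476, 167], [466, 172], [491, 169], [487, 130], [508, 125], [508, 112], [528, 110]]
[526 101] [0.7963 0.0193 0.025 ]
[392 129] [0.5612 0.0219 0.025 ]
[401 180] [ 0.564  -0.0735  0.025 ]
[459 173] [ 0.6711 -0.0834  0.025 ]
[471 160] [ 0.6947 -0.0638  0.025 ]
[476 167] [ 0.7029 -0.0788  0.025 ]
[466 172] [ 0.684  -0.0843  0.025 ]
[491 169] [ 0.7299 -0.0886  0.025 ]
[487 130] [ 0.7267 -0.0159  0.025 ]
[508 125] [ 0.7639 -0.0151  0.025 ]
[508 112] [0.7647 0.0073 0.025 ]
[528 110] [0.7994 0.0033 0.025 ]
red 489 537 122 173
[185. 197. 200. 231. 237.]
[[  0   0   0   0   0   0   0   0   0   0   0   0   0   0]
 [  0   0   0   0   0   0   0   0 203 227 219 202 218   0]
 [  0   0   0 208 232 213 196 198 198 198 198 196 209   0]
 [  0 202 197 198 200 200 198 198 198 199 200 198 210   0]
 [  0 191 194 195 198 199 224 243 242 200 197 198 207   0]
 [  0 175 196 198 199 240 236 236 237 245 246 196 200   0]
 [  0 158 200 160 234 235 235 235 236 236 238 199 199   0]
 [  0   0 198 229 232 233 233 234 235 235 235 244 197   0]
 [  0   0 184 231 231 231 232 232 233 234 234 237 197   0]
 [  0   0 197 227 229 230 230 231 231 232 232 195 198   0]
 [  0   0 197 179 228 228 228 229 230 231 210 199 200   0]
 [  0   0 197 196 179 222 225 226 221 196 194 195 197   0]
 [  0   0 196 195 195 194 194 196 199 196 195 195 190   0]
 [  0   0 182 195 188 187   0   0   0   0   0   0   0   0]
 [  0   0   0   0   0   0   0   0   0   0   0   0   0   0]]
```

```bash
cat >> shoe.py <<'E'
print('----')
m2=(m&(v>=222)).astype(np.uint8); m2=cv2.morphologyEx(m2,cv2.MORPH_OPEN,np.ones((5,5)))
kc=cv2.fitEllipse(max(cv2.findContours(m2,0,1)[0],key=cv2.contourArea)); print("knob px",kc)
def fr(o,yaw):
    c,s=np.cos(yaw),np.sin(yaw); a=np.deg2rad(30)
    return np.array(o),np.c_[[c*np.cos(a),s*np.cos(a),.5],[-s,c,0],[-c*.5,-s*.5,np.cos(a)]]
K=onplane(i,kc[0],(0,0,.1972))[0]; print("knob",K)
o,Rm=fr((.6665,-.0227,.085),np.deg2rad(1.7)); print("knob pred",o+Rm@[.053,0,.099])
n=Rm[:,2]
for P in onplane(i,np.vstack([ap]),o,n): print("shoe xy", ((P-o)@Rm*1000).round(1))
k=onplane(i,kc[0],o+n*.099,n)[0]; print("knob in shoe",((k-o)@Rm*1000).round(1))
cc=blobs(im,(12,120,120),(30,255,255),20)
for q in cc:
    if 400<q[:,0,0].mean()<500 and q[:,0,1].mean()<185: print("brass",((onplane(i,q[:,0].mean(0),o+n*.003,n)[0]-o)@Rm*1000).round(1))
# battery from top / knob from top+side
it=arm.camera_info("top"); print("top knob @z", onplane(it,(323.5,156.5),(0,0,.19)))
E
python3 shoe.py | sed -n '/----/,$p'
```

```text
----
knob px ((513.6954345703125, 150.1980438232422), (27.98660659790039, 33.77348327636719), 72.72418212890625)
knob [ 0.66194389 -0.01841584  0.1972    ]
knob pred [ 0.66290093 -0.02280682  0.19723651]
shoe xy [74.5 49.7  0. ]
shoe xy [-120.    47.7   -0. ]
shoe xy [-120.   -47.7    0. ]
shoe xy [-21.6 -45.6  -0. ]
shoe xy [ -1.8 -25.8   0. ]
shoe xy [  4.3 -38.4   0. ]
shoe xy [-11.  -45.1   0. ]
shoe xy [ 24.9 -44.3  -0. ]
shoe xy [24.1 18.1  0. ]
shoe xy [51.3 20.4  0. ]
shoe xy [52.4 39.2 -0. ]
shoe xy [76.2 36.7  0. ]
knob in shoe [52.3  4.3 99. ]
top knob @z [[ 0.66896316 -0.01957387  0.19      ]]
```

```bash
python3 -m handwheel '[{"tx":0,"ty":0,"tz":0,"ax":0,"ay":0,"az":-7,"jaw":87},{"tx":0,"ty":0,"tz":0,"ax":0,"ay":0,"az":-7,"jaw":87},{"tx":0,"ty":0,"tz":0,"ax":0,"ay":0,"az":-7,"jaw":87},{"tx":0,"ty":0,"tz":0,"ax":0,"ay":0,"az":-7,"jaw":87},{"tx":0,"ty":0,"tz":0,"ax":0,"ay":0,"az":-7,"jaw":87}]' >/dev/null &&
python3 -m handwheel '[{"tx":0,"ty":0,"tz":0,"ax":0,"ay":0,"az":-7,"jaw":87},{"tx":0,"ty":0,"tz":0,"ax":0,"ay":0,"az":-7,"jaw":87},{"tx":0,"ty":0,"tz":0,"ax":0,"ay":0,"az":-7,"jaw":87},{"tx":7,"ty":30,"tz":14,"ax":0,"ay":0,"az":-3.2,"jaw":87},{"tx":7,"ty":30,"tz":14,"ax":0,"ay":0,"az":0,"jaw":87}]' >/dev/null &&
python3 -m handwheel '[{"tx":7,"ty":30,"tz":14,"ax":0,"ay":0,"az":0,"jaw":87},{"tx":7,"ty":30,"tz":14,"ax":0,"ay":0,"az":0,"jaw":87},{"tx":7,"ty":30,"tz":14,"ax":0,"ay":0,"az":0,"jaw":87},{"tx":7,"ty":30,"tz":14,"ax":0,"ay":0,"az":0,"jaw":87},{"tx":7,"ty":30,"tz":14,"ax":0,"ay":0,"az":0,"jaw":87}]' >/dev/null &&
python3 -m handwheel '[{"tx":7,"ty":30,"tz":14,"ax":0,"ay":0,"az":0,"jaw":87},{"tx":7,"ty":30,"tz":14,"ax":0,"ay":0,"az":0,"jaw":87},{"tx":7,"ty":30,"tz":14,"ax":0,"ay":0,"az":0,"jaw":87},{"tx":7,"ty":30,"tz":14,"ax":0,"ay":0,"az":0,"jaw":87},{"tx":7,"ty":0,"tz":0,"ax":0,"ay":0,"az":0,"jaw":87}]'
python3 - <<'E'
from h import *
i=arm.camera_info("wrist"); im=arm.grab_frame("wrist"); cv2.imwrite("pics/w3.png",im)
s=arm.read_state(); t=s["tcp_pos"]; Rt=R.from_rotvec(s["tcp_rot"]).as_matrix()
print(t,Rt.round(3).tolist())
c=[k for k in blobs(im,(4,180,110),(16,255,255),200) if k[:,0,1].mean()<390]
print([(cv2.contourArea(k),k[:,0].mean(0)) for k in c])
P=onplane(i,np.vstack(c)[:,0],(0,0,.05))
r=cv2.minAreaRect(P[:,:2].astype(np.float32)); print("bat",r)
E
```

```text
t: 3.95
tcp_pos: [0.5903, 0.2956, 0.2356]
tcp_rot: [-1.165, -2.911, 0.006]
wrist_force: [-1.3, -0.8, -1.6]
grip_width: 0.0868
grasp_force: 0.0
[0.58857005 0.29516836 0.23762252] [[-0.725, 0.689, -0.008], [0.689, 0.725, -0.002], [0.004, -0.006, -1.0]]
[(373.0, array([345.6       , 233.04444444]))]
bat ((0.6601617932319641, 0.27426618337631226), (0.045572102069854736, 0.015389913693070412), 48.525028228759766)
```

View pics/w3.png

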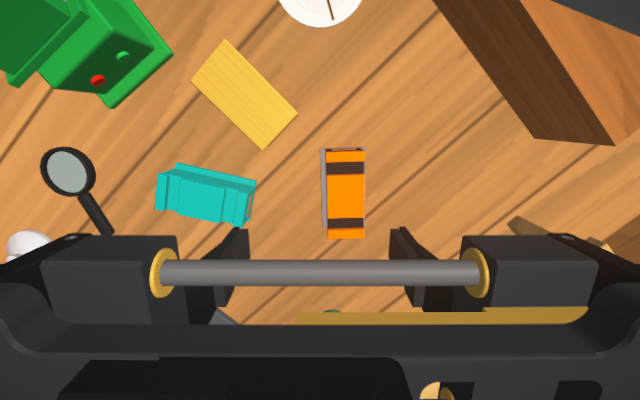

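The battery lies upright in the wrist view, with its top from (326,150) to (366,238). Its hue is a bit yellower than my mask, so I'm widening it.

```bash
cat > bat.py <<'E'
from h import *
i=arm.camera_info("wrist")
im=cv2.imread("pics/w3.png")
s=arm.read_state(); t=s["tcp_pos"]; Rt=R.from_rotvec(s["tcp_rot"]).as_matrix()
c=[k for k in blobs(im,(4,200,120),(19,255,255),100) if 310<k[:,0,0].mean()<380 and 140<k[:,0,1].mean()<245]
P=onplane(i,np.vstack(c)[:,0],(0,0,.05))
r=cv2.minAreaRect(P[:,:2].astype(np.float32)); print("bat",r)
a=np.deg2rad(r[2]+(90 if r[1][1]>r[1][0] else 0)); L=np.array([np.cos(a),np.sin(a),0]); L*=np.sign(L@Rt[:,0])
b=np.array([*r[0],.026]); g=b+.027*L
print("yaw",np.rad2deg(np.arctan2(L[1],L[0])),"tool yaw",np.rad2deg(np.arctan2(Rt[1,0],Rt[0,0])),"grasp",g,"tool shift mm",((g-t)@Rt*1000).round(1))
E
python3 bat.py
```

```text
bat ((0.62259840965271, 0.30525559186935425), (0.04490606486797333, 0.11137758195400238), 48.13606643676758)
yaw 138.13606643676758 tool yaw 136.46312315659273 grasp [0.60249065 0.32327442 0.026     ] tool shift mm [  8.4  31.3 211.5]
```

```bash
python3 -m handwheel '[{"tx":4,"ty":16,"tz":10,"ax":0,"ay":0,"az":-1.5,"jaw":87},{"tx":4,"ty":15,"tz":38,"ax":0,"ay":0,"az":0,"jaw":87},{"tx":0,"ty":0,"tz":40,"ax":0,"ay":0,"az":0,"jaw":87},{"tx":0,"ty":0,"tz":40,"ax":0,"ay":0,"az":0,"jaw":87},{"tx":0,"ty":0,"tz":30,"ax":0,"ay":0,"az":0,"jaw":87}]' &&
python3 -m handwheel '[{"tx":0,"ty":0,"tz":25,"ax":0,"ay":0,"az":0,"jaw":87},{"tx":0,"ty":0,"tz":20,"ax":0,"ay":0,"az":0,"jaw":87},{"tx":0,"ty":0,"tz":5,"ax":0,"ay":0,"az":0,"jaw":87},{"tx":0,"ty":0,"tz":0,"ax":0,"ay":0,"az":0,"jaw":87},{"tx":0,"ty":0,"tz":0,"ax":0,"ay":0,"az":0,"jaw":87}]'
```

```text
t: 4.42
tcp_pos: [0.6044, 0.3201, 0.0824]
tcp_rot: [-1.129, -2.931, 0.002]
wrist_force: [0.2, -0.3, -0.3]
grip_width: 0.087
grasp_force: 0.0
t: 4.83
tcp_pos: [0.6065, 0.3211, 0.0364]
tcp_rot: [1.126, 2.931, 0.002]
wrist_force: [0.2, 1.2, 0.3]
grip_width: 0.087
grasp_force: 0.0
```

```bash
python3 -m handwheel '[{"tx":4,"ty":0,"tz":5,"ax":0,"ay":0,"az":0,"jaw":87},{"tx":0,"ty":0,"tz":5,"ax":0,"ay":0,"az":0,"jaw":87},{"tx":0,"ty":0,"tz":0,"ax":0,"ay":0,"az":0,"jaw":40},{"tx":0,"ty":0,"tz":0,"ax":0,"ay":0,"az":0,"jaw":40},{"tx":0,"ty":0,"tz":0,"ax":0,"ay":0,"az":0,"jaw":40}]' 50 &&
python3 -m handwheel '[{"tx":0,"ty":0,"tz":0,"ax":0,"ay":0,"az":0,"jaw":40},{"tx":0,"ty":0,"tz":0,"ax":0,"ay":0,"az":0,"jaw":40},{"tx":0,"ty":0,"tz":0,"ax":0,"ay":0,"az":0,"jaw":40},{"tx":0,"ty":0,"tz":0,"ax":0,"ay":0,"az":0,"jaw":40},{"tx":0,"ty":0,"tz":0,"ax":0,"ay":0,"az":0,"jaw":40}]' &&
python3 -m handwheel '[{"tx":0,"ty":0,"tz":-20,"ax":0,"ay":0,"az":0,"jaw":40},{"tx":0,"ty":0,"tz":-40,"ax":0,"ay":0,"az":0,"jaw":40},{"tx":0,"ty":0,"tz":-40,"ax":0,"ay":0,"az":0,"jaw":40},{"tx":0,"ty":0,"tz":-40,"ax":0,"ay":0,"az":0,"jaw":40},{"tx":0,"ty":0,"tz":-40,"ax":0,"ay":0,"az":0,"jaw":40}]'
```

```text
t: 5.25
tcp_pos: [0.6027, 0.3241, 0.0249]
tcp_rot: [1.124, 2.933, 0.0]
wrist_force: [0.8, 1.2, 0.9]
grip_width: 0.0742
grasp_force: 0.0
t: 5.67
tcp_pos: [0.6028, 0.3241, 0.0246]
tcp_rot: [1.124, 2.933, 0.001]
wrist_force: [0.9, 1.4, -1.0]
grip_width: 0.0455
grasp_force: 49.9
t: 6.08
tcp_pos: [0.6015, 0.3235, 0.2048]
tcp_rot: [-1.124, -2.931, 0.003]
wrist_force: [1.1, 0.0, -4.2]
grip_width: 0.0455
grasp_force: 49.9
```

```bash
python3 -m handwheel '[{"tx":-12,"ty":-32,"tz":-2,"ax":0,"ay":0,"az":0,"jaw":40},{"tx":-12,"ty":-32,"tz":-2,"ax":0,"ay":0,"az":0,"jaw":40},{"tx":-12,"ty":-32,"tz":-2,"ax":0,"ay":0,"az":0,"jaw":40},{"tx":-12,"ty":-32,"tz":-2,"ax":0,"ay":0,"az":0,"jaw":40},{"tx":-12,"ty":-32,"tz":-2,"ax":0,"ay":0,"az":0,"jaw":40}]' >/dev/null &&
python3 -m handwheel '[{"tx":-13,"ty":-32,"tz":-2,"ax":0,"ay":0,"az":0,"jaw":40},{"tx":-13,"ty":-32,"tz":-2,"ax":0,"ay":0,"az":0,"jaw":40},{"tx":-13,"ty":-32,"tz":-2,"ax":0,"ay":0,"az":0,"jaw":40},{"tx":-13,"ty":-32,"tz":-2,"ax":0,"ay":0,"az":0,"jaw":40},{"tx":-13,"ty":-32,"tz":-2,"ax":0,"ay":0,"az":0,"jaw":40}]' >/dev/null &&
python3 -m handwheel '[{"tx":-12,"ty":-30,"tz":-2,"ax":0,"ay":0,"az":0,"jaw":40},{"tx":0,"ty":0,"tz":0,"ax":0,"ay":0,"az":-6.4,"jaw":40},{"tx":0,"ty":0,"tz":0,"ax":0,"ay":0,"az":-6.4,"jaw":40},{"tx":0,"ty":0,"tz":0,"ax":0,"ay":0,"az":-6.4,"jaw":40},{"tx":0,"ty":0,"tz":0,"ax":0,"ay":0,"az":-6.4,"jaw":40}]' >/dev/null &&
python3 -m handwheel '[{"tx":0,"ty":0,"tz":0,"ax":0,"ay":0,"az":-6.4,"jaw":40},{"tx":0,"ty":0,"tz":0,"ax":0,"ay":0,"az":-6.4,"jaw":40},{"tx":0,"ty":0,"tz":0,"ax":0,"ay":0,"az":-6.4,"jaw":40},{"tx":0,"ty":0,"tz":0,"ax":0,"ay":-6,"az":0,"jaw":40},{"tx":0,"ty":0,"tz":0,"ax":0,"ay":-6,"az":0,"jaw":40}]' &&
python3 -m handwheel '[{"tx":0,"ty":0,"tz":0,"ax":0,"ay":-6,"az":0,"jaw":40},{"tx":0,"ty":0,"tz":0,"ax":0,"ay":-6,"az":0,"jaw":40},{"tx":0,"ty":0,"tz":0,"ax":0,"ay":-6,"az":0,"jaw":40},{"tx":0,"ty":0,"tz":0,"ax":0,"ay":0,"az":0,"jaw":40},{"tx":0,"ty":0,"tz":0,"ax":0,"ay":0,"az":0,"jaw":40}]'
cat > goal.py <<'E'
from h import *
import sys
O=np.array([.6664,-.0208,.085]); YAW=np.deg2rad(2.9)
def frame():
    c,s=np.cos(YAW),np.sin(YAW); C=np.cos(np.pi/6)
    return np.c_[[c*C,s*C,.5],[-s,c,0],[-c*.5,-s*.5,C]]
F=frame()
def report(goal=None):
    s=arm.read_state(); t=s["tcp_pos"]; Rt=R.from_rotvec(s["tcp_rot"]).as_matrix()
    print("tcp in shoe mm",((t-O)@F*1000).round(1),"wf shoe",(s["wrist_force"]@F).round(1))
    G=np.c_[-F[:,0],F[:,1],-F[:,2]]
    print("turn deg",np.rad2deg(R.from_matrix(Rt.T@G).as_rotvec()).round(2))
    if goal is not None: print("shift in goal axes mm",((O+F@(np.array(goal)/1000)-t)@G*1000).round(1),"in tool axes",((O+F@(np.array(goal)/1000)-t)@Rt*1000).round(1))
    return s,t,Rt
if __name__=="__main__": report([float(a) for a in sys.argv[1:4]] if len(sys.argv)>3 else None)
E
python3 goal.py -105 0 85
python3 - <<'E'
from h import *
import pickle
pickle.dump(arm.camera_info("wrist"),open("w4.pkl","wb")); cv2.imwrite("pics/w4.png",arm.grab_frame("wrist"))
E
```

```text
t: 7.75
tcp_pos: [0.4706, -0.0278, 0.2248]
tcp_rot: [-0.075, 2.931, 0.009]
wrist_force: [-0.8, 0.4, -4.2]
grip_width: 0.0455
grasp_force: 49.9
t: 8.17
tcp_pos: [0.4685, -0.0279, 0.2247]
tcp_rot: [-0.063, 2.622, 0.018]
wrist_force: [1.0, 0.4, -3.3]
grip_width: 0.0453
grasp_force: 49.9
tcp in shoe mm [-101.6    2.9  219.9] wf shoe [-0.7  0.3 -3.3]
turn deg [-0.01 -0.27 -0.13]
shift in goal axes mm [  3.4  -2.9 134.9] in tool axes [  2.7  -2.9 135. ]
```

View pics/w4.png

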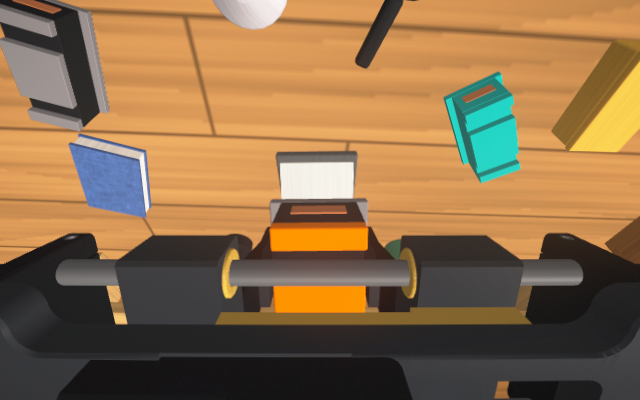

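In hand the orange pack is square, with its rear top edge at row 223. The shoe's low floor edge is ahead, at about (279..356, 162). Next I'll compare predicted points with these pixels.

Run:
```python
from goal import *
import pickle
i=pickle.load(open("w4.pkl","rb")); im=cv2.imread("pics/w4.png")
s,t,Rt=report()
print("pred low corners",proj(i,[O+F@[-.12,.048,0],O+F@[-.12,-.048,0]]).round(1))
c=[k for k in blobs(im,(0,0,170),(180,60,255),300) if 270<k[:,0,0].mean()<370 and 140<k[:,0,1].mean()<230]
for k in c: print("white",cv2.approxPolyDP(k,2,True)[:,0].tolist())
for off in(26,28,30):
  print("rear top edge pred",off,proj(i,[t+Rt@[(55-off)/1000,y,-.0254] for y in(-.023,.023)]).round(1).tolist())
h=cv2.cvtColor(im,cv2.COLOR_BGR2HSV); m=cv2.inRange(h,(4,200,120),(19,255,255))
for r in(215,218,220,222,224,226,230,240,248): x=np.nonzero(m[r,200:450])[0]; print(r,(x.min()+200,x.max()+200) if len(x) else None)
```

```text
tcp in shoe mm [-99.2   2.5 220.8] wf shoe [-1.7 -0.7 -3.2]
turn deg [-0.05 -0.13 -0.07]
pred low corners [[354.  163.2]
 [280.  163.4]]
white [[280, 163], [282, 198], [352, 197], [352, 162]]
rear top edge pred 26 [[268.1, 227.5], [368.7, 227.4]]
rear top edge pred 28 [[268.4, 231.6], [368.5, 231.5]]
rear top edge pred 30 [[268.6, 235.6], [368.3, 235.5]]
215 None
218 None
220 None
222 None
224 (np.int64(272), np.int64(364))
226 (np.int64(271), np.int64(365))
230 (np.int64(269), np.int64(367))
240 (np.int64(270), np.int64(367))
248 (np.int64(271), np.int64(367))
```

```bash
python3 -m handwheel '[{"tx":3,"ty":-2.5,"tz":20,"ax":0,"ay":0,"az":0,"jaw":40},{"tx":3,"ty":0,"tz":30,"ax":0,"ay":0,"az":0,"jaw":40},{"tx":0,"ty":0,"tz":30,"ax":0,"ay":0,"az":0,"jaw":40},{"tx":0,"ty":0,"tz":30,"ax":0,"ay":0,"az":0,"jaw":40},{"tx":0,"ty":0,"tz":20,"ax":0,"ay":0,"az":0,"jaw":40}]' 60 &&
python3 -m handwheel '[{"tx":0,"ty":0,"tz":20,"ax":0,"ay":0,"az":0,"jaw":40},{"tx":0,"ty":0,"tz":20,"ax":0,"ay":0,"az":0,"jaw":40},{"tx":0,"ty":0,"tz":10,"ax":0,"ay":0,"az":0,"jaw":40},{"tx":0,"ty":0,"tz":0,"ax":0,"ay":0,"az":0,"jaw":40},{"tx":0,"ty":0,"tz":0,"ax":0,"ay":0,"az":0,"jaw":40}]'
python3 goal.py -105 0 24.6
python3 - <<'E'
from h import *
cv2.imwrite("pics/s5.png",cv2.resize(arm.grab_frame("side")[120:260,200:400],(800,560),interpolation=cv2.INTER_CUBIC))
E
```

```text
t: 8.63
tcp_pos: [0.5323, -0.0272, 0.109]
tcp_rot: [-0.067, 2.621, 0.019]
wrist_force: [-0.2, 1.0, -3.6]
grip_width: 0.0456
grasp_force: 59.9
t: 9.05
tcp_pos: [0.5565, -0.0259, 0.067]
tcp_rot: [-0.067, 2.62, 0.019]
wrist_force: [-0.1, -0.1, -3.3]
grip_width: 0.0456
grasp_force: 59.9
tcp in shoe mm [-104.3    0.5   39.4] wf shoe [-1.8 -0.1 -2.8]
turn deg [ 0.06 -0.16  0.01]
shift in goal axes mm [ 0.7 -0.5 14.8] in tool axes [ 0.7 -0.5 14.8]
```

View pics/s5.png

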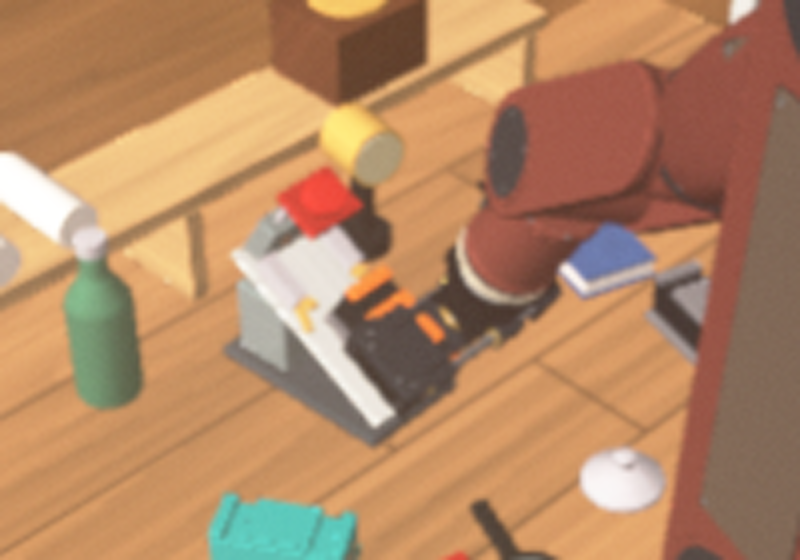

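The crop shows the pack parallel to the slope just above the floor (370,300), in front of the brass guides, with nothing else touching. Next I lower it to contact.

```bash
python3 -m handwheel '[{"tx":0,"ty":0,"tz":4,"ax":0,"ay":0,"az":0,"jaw":40},{"tx":0,"ty":0,"tz":3,"ax":0,"ay":0,"az":0,"jaw":40},{"tx":0,"ty":0,"tz":3,"ax":0,"ay":0,"az":0,"jaw":40},{"tx":0,"ty":0,"tz":2,"ax":0,"ay":0,"az":0,"jaw":40},{"tx":0,"ty":0,"tz":1,"ax":0,"ay":0,"az":0,"jaw":40}]' >/dev/null; python3 goal.py
python3 -m handwheel '[{"tx":0,"ty":0,"tz":1,"ax":0,"ay":0,"az":0,"jaw":40},{"tx":0,"ty":0,"tz":0.5,"ax":0,"ay":0,"az":0,"jaw":40},{"tx":0,"ty":0,"tz":0,"ax":0,"ay":0,"az":0,"jaw":40},{"tx":0,"ty":0,"tz":0,"ax":0,"ay":0,"az":0,"jaw":40},{"tx":0,"ty":0,"tz":0,"ax":0,"ay":0,"az":0,"jaw":40}]'  >/dev/null; python3 goal.py
```

```text
tcp in shoe mm [-104.    -0.    27.8] wf shoe [-1.  -0.  -0.3]
turn deg [-0.05  0.09 -0.03]
tcp in shoe mm [-1.041e+02 -1.000e-01  2.630e+01] wf shoe [-0.1  0.1  0.6]
turn deg [-0.05  0.08 -0.04]
```

```bash
python3 -m handwheel '[{"tx":0,"ty":0,"tz":1,"ax":0,"ay":0,"az":0,"jaw":40},{"tx":0,"ty":0,"tz":0.5,"ax":0,"ay":0,"az":0,"jaw":40},{"tx":0,"ty":0,"tz":0,"ax":0,"ay":0,"az":0,"jaw":40},{"tx":0,"ty":0,"tz":0,"ax":0,"ay":0,"az":0,"jaw":40},{"tx":0,"ty":0,"tz":0,"ax":0,"ay":0,"az":0,"jaw":40}]' >/dev/null; python3 goal.py
python3 -m handwheel '[{"tx":0,"ty":0,"tz":1,"ax":0,"ay":0,"az":0,"jaw":40},{"tx":0,"ty":0,"tz":0,"ax":0,"ay":0,"az":0,"jaw":40},{"tx":0,"ty":0,"tz":0,"ax":0,"ay":0,"az":0,"jaw":40},{"tx":0,"ty":0,"tz":0,"ax":0,"ay":0,"az":0,"jaw":40},{"tx":0,"ty":0,"tz":0,"ax":0,"ay":0,"az":0,"jaw":40}]'  >/dev/null; python3 goal.py
```

```text
tcp in shoe mm [-1.04e+02 -1.00e-01  2.56e+01] wf shoe [-5.5 -0.5 25.6]
turn deg [-0.02  0.05 -0.01]
tcp in shoe mm [-1.041e+02 -1.000e-01  2.530e+01] wf shoe [-10.9  -0.9  50.5]
turn deg [-0.01  0.04  0.03]
```

```bash
python3 -m handwheel '[{"tx":0,"ty":0,"tz":-1.5,"ax":0,"ay":0,"az":0,"jaw":40},{"tx":-4,"ty":0,"tz":0,"ax":0,"ay":0,"az":0,"jaw":40},{"tx":-4,"ty":0,"tz":0,"ax":0,"ay":0,"az":0,"jaw":40},{"tx":-4,"ty":0,"tz":0,"ax":0,"ay":0,"az":0,"jaw":40},{"tx":-3,"ty":0,"tz":0,"ax":0,"ay":0,"az":0,"jaw":40}]' >/dev/null; python3 goal.py
python3 -m handwheel '[{"tx":-4,"ty":0,"tz":0,"ax":0,"ay":0,"az":0,"jaw":40},{"tx":-4,"ty":0,"tz":0,"ax":0,"ay":0,"az":0,"jaw":40},{"tx":-2,"ty":0,"tz":0,"ax":0,"ay":0,"az":0,"jaw":40},{"tx":-2,"ty":0,"tz":0,"ax":0,"ay":0,"az":0,"jaw":40},{"tx":0,"ty":0,"tz":0,"ax":0,"ay":0,"az":0,"jaw":40}]'  >/dev/null; python3 goal.py
```

```text
tcp in shoe mm [-100.6    0.9   24.3] wf shoe [-37.3 -12.4  56.9]
turn deg [ 0.2  -1.05  0.08]
tcp in shoe mm [-91.7   3.   23.5] wf shoe [-31.8  -2.6  45.1]
turn deg [ 0.41 -1.34  0.  ]
```

```bash
python3 goal.py
python3 - <<'E'
from goal import *
w=arm.grab_frame("wrist"); sd=arm.grab_frame("side"); tp=arm.grab_frame("top"); i=arm.camera_info("wrist")
cv2.imwrite("pics/w6raw.png",w); cv2.imwrite("pics/t6raw.png",tp)
a=cv2.resize(w[130:330,200:440],(400,333)); b=cv2.resize(sd[140:240,240:360],(400,333),interpolation=2); c=cv2.resize(tp[130:210,290:360],(300,343)[::1],interpolation=2)
m=np.zeros((600,800,3),np.uint8); m[:333,:400]=a; m[:333,400:]=b; c=cv2.resize(tp[140:200,295:355],(260,260),interpolation=2); m[335:595,:260]=c
cv2.imwrite("pics/m6.png",m)
E
```

```text
tcp in shoe mm [-91.7   3.   23.5] wf shoe [-31.8  -2.6  45.1]
turn deg [ 0.41 -1.34  0.  ]
```

View pics/m6.png

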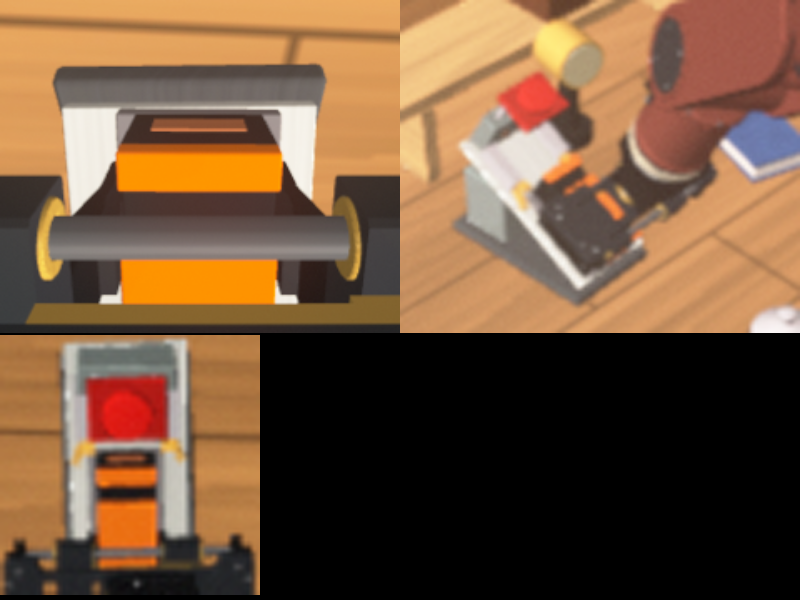

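The montage shows the pack centred between the brass guides with its nose at the ramps. The resistance looks like floor friction from the high normal force (45 N), so I'm unloading before going on.

```bash
python3 -m handwheel '[{"tx":0,"ty":0,"tz":-1,"ax":0,"ay":0,"az":0,"jaw":40},{"tx":0,"ty":0,"tz":0,"ax":0,"ay":0,"az":0,"jaw":40},{"tx":0,"ty":0,"tz":0,"ax":0,"ay":0,"az":0,"jaw":40},{"tx":0,"ty":0,"tz":0,"ax":0,"ay":0,"az":0,"jaw":40},{"tx":0,"ty":0,"tz":0,"ax":0,"ay":0,"az":0,"jaw":40}]' >/dev/null; python3 goal.py
python3 -m handwheel '[{"tx":0,"ty":0,"tz":-1,"ax":0,"ay":0,"az":0,"jaw":40},{"tx":0,"ty":0,"tz":0,"ax":0,"ay":0,"az":0,"jaw":40},{"tx":0,"ty":0,"tz":0,"ax":0,"ay":0,"az":0,"jaw":40},{"tx":0,"ty":0,"tz":0,"ax":0,"ay":0,"az":0,"jaw":40},{"tx":0,"ty":0,"tz":0,"ax":0,"ay":0,"az":0,"jaw":40}]'  >/dev/null; python3 goal.py
```

```text
tcp in shoe mm [-80.    0.7  25.4] wf shoe [-6.9  0.1 -2.2]
turn deg [ 0.05 -0.2  -0.03]
tcp in shoe mm [-79.8   0.7  26.4] wf shoe [ -7.6  -0.9 -10.5]
turn deg [ 0.04 -0.18 -0.04]
```

```bash
python3 -m handwheel '[{"tx":-3,"ty":0,"tz":0.8,"ax":0,"ay":0,"az":0,"jaw":40},{"tx":-3,"ty":0,"tz":0,"ax":0,"ay":0,"az":0,"jaw":40},{"tx":-3,"ty":0,"tz":0,"ax":0,"ay":0,"az":0,"jaw":40},{"tx":0,"ty":0,"tz":0,"ax":0,"ay":0,"az":0,"jaw":40},{"tx":0,"ty":0,"tz":0,"ax":0,"ay":0,"az":0,"jaw":40}]' >/dev/null; python3 goal.py
python3 -m handwheel '[{"tx":-3,"ty":0,"tz":0,"ax":0,"ay":0,"az":0,"jaw":40},{"tx":-3,"ty":0,"tz":0,"ax":0,"ay":0,"az":0,"jaw":40},{"tx":-3,"ty":0,"tz":0,"ax":0,"ay":0,"az":0,"jaw":40},{"tx":0,"ty":0,"tz":0,"ax":0,"ay":0,"az":0,"jaw":40},{"tx":0,"ty":0,"tz":0,"ax":0,"ay":0,"az":0,"jaw":40}]'  >/dev/null; python3 goal.py
```

```text
tcp in shoe mm [-69.1   0.5  26.1] wf shoe [-7.5  1.7 -9.8]
turn deg [ 0.02 -0.03 -0.04]
tcp in shoe mm [-59.8   0.3  26.1] wf shoe [ -8.1   1.6 -12.7]
turn deg [-0.   -0.   -0.03]
```

```bash
python3 -m handwheel '[{"tx":-3,"ty":0,"tz":0.4,"ax":0,"ay":0,"az":0,"jaw":40},{"tx":-3,"ty":0,"tz":0,"ax":0,"ay":0,"az":0,"jaw":40},{"tx":-3,"ty":0,"tz":0,"ax":0,"ay":0,"az":0,"jaw":40},{"tx":-3,"ty":0,"tz":0,"ax":0,"ay":0,"az":0,"jaw":40},{"tx":0,"ty":0,"tz":0,"ax":0,"ay":0,"az":0,"jaw":40}]' >/dev/null; python3 goal.py
python3 -m handwheel '[{"tx":-3,"ty":0,"tz":0.3,"ax":0,"ay":0,"az":0,"jaw":40},{"tx":-3,"ty":0,"tz":0,"ax":0,"ay":0,"az":0,"jaw":40},{"tx":-3,"ty":0,"tz":0,"ax":0,"ay":0,"az":0,"jaw":40},{"tx":-3,"ty":0,"tz":0,"ax":0,"ay":0,"az":0,"jaw":40},{"tx":0,"ty":0,"tz":0,"ax":0,"ay":0,"az":0,"jaw":40}]'  >/dev/null; python3 goal.py
```

```text
tcp in shoe mm [-47.1  -0.   25.9] wf shoe [ -7.2   1.4 -13.9]
turn deg [-0.03  0.05 -0.04]
tcp in shoe mm [-34.7  -0.   25.7] wf shoe [ -5.1   1.2 -11.7]
turn deg [-0.04  0.08 -0.04]
```

```bash
python3 -m handwheel '[{"tx":-2,"ty":0,"tz":0.3,"ax":0,"ay":0,"az":0,"jaw":40},{"tx":-2,"ty":0,"tz":0,"ax":0,"ay":0,"az":0,"jaw":40},{"tx":-1,"ty":0,"tz":0,"ax":0,"ay":0,"az":0,"jaw":40},{"tx":0,"ty":0,"tz":0,"ax":0,"ay":0,"az":0,"jaw":40},{"tx":0,"ty":0,"tz":0,"ax":0,"ay":0,"az":0,"jaw":40}]' >/dev/null; python3 goal.py
python3 -m handwheel '[{"tx":-1,"ty":0,"tz":0,"ax":0,"ay":0,"az":0,"jaw":40},{"tx":-1,"ty":0,"tz":0,"ax":0,"ay":0,"az":0,"jaw":40},{"tx":-1,"ty":0,"tz":0,"ax":0,"ay":0,"az":0,"jaw":40},{"tx":0,"ty":0,"tz":0,"ax":0,"ay":0,"az":0,"jaw":40},{"tx":0,"ty":0,"tz":0,"ax":0,"ay":0,"az":0,"jaw":40}]'  >/dev/null; python3 goal.py
```

```text
tcp in shoe mm [-29.6  -0.2  25.5] wf shoe [ -3.8  -0.4 -12.4]
turn deg [-0.06  0.13 -0.03]
tcp in shoe mm [-27.1  -0.1  25.5] wf shoe [-3.8  0.2 -7.9]
turn deg [-0.05  0.08 -0.03]
```

```bash
python3 -m handwheel '[{"tx":-1,"ty":0,"tz":0,"ax":0,"ay":0,"az":0,"jaw":40},{"tx":-1,"ty":0,"tz":0,"ax":0,"ay":0,"az":0,"jaw":40},{"tx":0,"ty":0,"tz":0,"ax":0,"ay":0,"az":0,"jaw":40},{"tx":0,"ty":0,"tz":0,"ax":0,"ay":0,"az":0,"jaw":40},{"tx":0,"ty":0,"tz":0,"ax":0,"ay":0,"az":0,"jaw":40}]' >/dev/null; python3 goal.py
python3 -m handwheel '[{"tx":-1,"ty":0,"tz":0,"ax":0,"ay":0,"az":0,"jaw":40},{"tx":-1,"ty":0,"tz":0,"ax":0,"ay":0,"az":0,"jaw":40},{"tx":0,"ty":0,"tz":0,"ax":0,"ay":0,"az":0,"jaw":40},{"tx":0,"ty":0,"tz":0,"ax":0,"ay":0,"az":0,"jaw":40},{"tx":0,"ty":0,"tz":0,"ax":0,"ay":0,"az":0,"jaw":40}]'  >/dev/null; python3 goal.py
```

```text
tcp in shoe mm [-27.   -0.1  25.3] wf shoe [-9.8 -2.8 -0.4]
turn deg [-0.03 -0.1  -0.  ]
tcp in shoe mm [-27.    0.1  24.9] wf shoe [-14.1  -2.7   3.3]
turn deg [ 0.01 -0.3  -0.  ]
```

```bash
python3 -m handwheel '[{"tx":-2,"ty":0,"tz":0,"ax":0,"ay":0,"az":0,"jaw":40},{"tx":-1,"ty":0,"tz":-0.5,"ax":0,"ay":0,"az":0,"jaw":40},{"tx":0,"ty":0,"tz":0,"ax":0,"ay":0,"az":0,"jaw":40},{"tx":0,"ty":0,"tz":0,"ax":0,"ay":0,"az":0,"jaw":40},{"tx":0,"ty":0,"tz":0,"ax":0,"ay":0,"az":0,"jaw":40}]' >/dev/null; python3 goal.py
python3 -m handwheel '[{"tx":4,"ty":0,"tz":0,"ax":0,"ay":0,"az":0,"jaw":40},{"tx":2,"ty":0,"tz":0,"ax":0,"ay":0,"az":0,"jaw":40},{"tx":0,"ty":0,"tz":0,"ax":0,"ay":0,"az":0,"jaw":40},{"tx":0,"ty":0,"tz":0,"ax":0,"ay":0,"az":0,"jaw":40},{"tx":0,"ty":0,"tz":0,"ax":0,"ay":0,"az":0,"jaw":70}]'  >/dev/null; python3 goal.py
python3 -m handwheel '[{"tx":0,"ty":0,"tz":0,"ax":0,"ay":0,"az":0,"jaw":70},{"tx":0,"ty":0,"tz":0,"ax":0,"ay":0,"az":0,"jaw":70},{"tx":0,"ty":0,"tz":0,"ax":0,"ay":0,"az":0,"jaw":70},{"tx":0,"ty":0,"tz":0,"ax":0,"ay":0,"az":0,"jaw":70},{"tx":0,"ty":0,"tz":0,"ax":0,"ay":0,"az":0,"jaw":70}]'; python3 goal.py
```

```text
tcp in shoe mm [-27.    0.3  24.6] wf shoe [-19.5  -5.5   4.3]
turn deg [ 0.06 -0.57 -0.02]
tcp in shoe mm [-25.   -0.4  26.3] wf shoe [0.4 0.  0.1]
turn deg [-0.08  0.19 -0.04]
t: 17.17
tcp_pos: [0.6311, -0.0227, 0.095]
tcp_rot: [-0.065, 2.615, 0.017]
wrist_force: [0.2, -0.6, -0.4]
grip_width: 0.0689
grasp_force: 0.0
tcp in shoe mm [-25.6  -0.1  26.3] wf shoe [-0.  -0.6 -0.4]
turn deg [-0.05  0.12 -0.02]
```

```bash
python3 -m handwheel '[{"tx":0,"ty":0,"tz":-25,"ax":0,"ay":0,"az":0,"jaw":70},{"tx":0,"ty":0,"tz":-35,"ax":0,"ay":0,"az":0,"jaw":70},{"tx":20,"ty":0,"tz":-35,"ax":0,"ay":0,"az":0,"jaw":70},{"tx":20,"ty":0,"tz":-25,"ax":0,"ay":0,"az":0,"jaw":20},{"tx":20,"ty":0,"tz":-20,"ax":0,"ay":0,"az":0,"jaw":0}]' 20 >/dev/null
python3 -m handwheel '[{"tx":0,"ty":0,"tz":0,"ax":0,"ay":0,"az":0,"jaw":0},{"tx":0,"ty":0,"tz":0,"ax":0,"ay":0,"az":0,"jaw":0},{"tx":0,"ty":0,"tz":0,"ax":0,"ay":0,"az":0,"jaw":0},{"tx":0,"ty":0,"tz":0,"ax":0,"ay":0,"az":0,"jaw":0},{"tx":0,"ty":0,"tz":0,"ax":0,"ay":0,"az":0,"jaw":0}]'
python3 - <<'E'
from goal import *
i=arm.camera_info("wrist"); s,t,Rt=report(); w=arm.grab_frame("wrist"); tp=arm.grab_frame("top"); it=arm.camera_info("top")
cv2.imwrite("pics/w7raw.png",w)
for nm,p in(("flange rear bottom",[-.055,.03,0]),("",[-.055,-.03,0]),("top rear",[-.055,.023,.05]),("",[-.055,-.023,.05]),("catch tip",[-.059,.015,.005]),("",[-.059,-.015,.005])): print(nm,proj(i,O+F@p).round(1),proj(it,O+F@p).round(1))
a=cv2.resize(w[60:320,160:480],(640,520),interpolation=2); cv2.imwrite("pics/m7.png",a)
E
```

```text
t: 18.0
tcp_pos: [0.5088, -0.0285, 0.1844]
tcp_rot: [-0.065, 2.619, 0.018]
wrist_force: [-1.1, -0.0, 1.0]
grip_width: 0.0312
grasp_force: 0.0
tcp in shoe mm [-87.    0.3 165. ] wf shoe [-0.4  0.   1.4]
turn deg [ 0.02 -0.08 -0.04]
flange rear bottom [[344.8 213.2]] [[315.6 177. ]]
 [[293.1 213.3]] [[332.6 176.6]]
top rear [[342.2 229.6]] [[317.6 182.8]]
 [[295.8 229.6]] [[331.1 182.5]]
catch tip [[332.1 211.3]] [[319.9 178.5]]
 [[305.8 211.4]] [[328.4 178.3]]
```

View pics/m7.png

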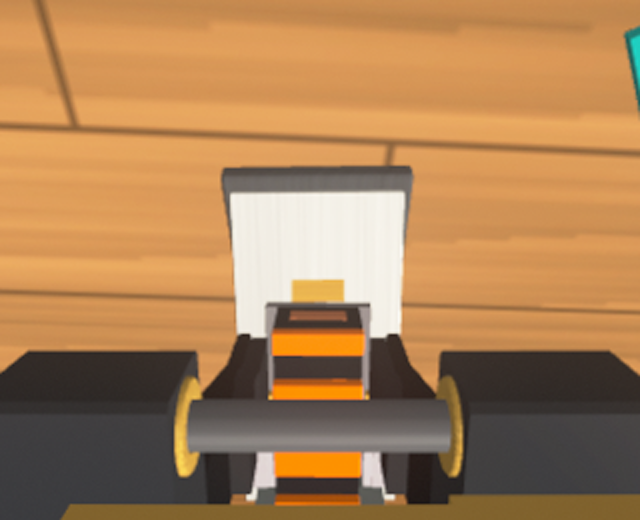

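The catch shows full-size behind the pack (raw rows 200–211, cols 306–332), and the flange's rear edge is at row 211.5 where 213 was predicted for home. Next, the cap.

```bash
python3 -m handwheel '[{"tx":-28,"ty":0,"tz":0,"ax":0,"ay":0,"az":0,"jaw":0},{"tx":-28,"ty":0,"tz":0,"ax":0,"ay":0,"az":0,"jaw":0},{"tx":-28,"ty":0,"tz":0,"ax":0,"ay":0,"az":0,"jaw":0},{"tx":-28,"ty":0,"tz":0,"ax":0,"ay":0,"az":0,"jaw":0},{"tx":-28,"ty":0,"tz":0,"ax":0,"ay":0,"az":0,"jaw":0}]' >/dev/null
python3 -m handwheel '[{"tx":0,"ty":0,"tz":15,"ax":0,"ay":0,"az":0,"jaw":0},{"tx":0,"ty":0,"tz":15,"ax":0,"ay":0,"az":0,"jaw":0},{"tx":0,"ty":0,"tz":0,"ax":0,"ay":0,"az":0,"jaw":0},{"tx":0,"ty":0,"tz":0,"ax":0,"ay":0,"az":0,"jaw":0},{"tx":0,"ty":0,"tz":0,"ax":0,"ay":0,"az":0,"jaw":0}]'; python3 goal.py 53 0 113
```

```text
t: 18.93
tcp_pos: [0.6442, -0.0217, 0.2286]
tcp_rot: [-0.065, 2.619, 0.018]
wrist_force: [0.3, 0.3, -0.4]
grip_width: 0.0001
grasp_force: 0.0
tcp in shoe mm [ 52.6   0.3 135.4] wf shoe [ 0.   0.3 -0.5]
turn deg [ 0.   -0.07 -0.04]
shift in goal axes mm [-0.4 -0.3 22.4] in tool axes [-0.4 -0.3 22.4]
```

```bash
python3 -m handwheel '[{"tx":0,"ty":0,"tz":8,"ax":0,"ay":0,"az":0,"jaw":0},{"tx":0,"ty":0,"tz":8,"ax":0,"ay":0,"az":0,"jaw":0},{"tx":0,"ty":0,"tz":5,"ax":0,"ay":0,"az":0,"jaw":0},{"tx":0,"ty":0,"tz":4,"ax":0,"ay":0,"az":0,"jaw":0},{"tx":0,"ty":0,"tz":4,"ax":0,"ay":0,"az":0,"jaw":0}]' >/dev/null; python3 goal.py
python3 -m handwheel '[{"tx":0,"ty":0,"tz":4,"ax":0,"ay":0,"az":0,"jaw":0},{"tx":0,"ty":0,"tz":4,"ax":0,"ay":0,"az":0,"jaw":0},{"tx":0,"ty":0,"tz":4,"ax":0,"ay":0,"az":0,"jaw":0},{"tx":0,"ty":0,"tz":3,"ax":0,"ay":0,"az":0,"jaw":0},{"tx":0,"ty":0,"tz":0,"ax":0,"ay":0,"az":0,"jaw":0}]' >/dev/null; python3 goal.py
```

```text
tcp in shoe mm [ 52.7   0.2 106.5] wf shoe [-2.2 -0.5  6.2]
turn deg [-0.01 -0.06 -0.03]
tcp in shoe mm [52.8  0.2 91.2] wf shoe [-0.2  0.   0.3]
turn deg [-0.01 -0.03 -0.04]
```

```bash
python3 -m handwheel '[{"tx":0,"ty":0,"tz":1,"ax":0,"ay":0,"az":0,"jaw":0},{"tx":0,"ty":0,"tz":1,"ax":0,"ay":0,"az":0,"jaw":0},{"tx":0,"ty":0,"tz":1,"ax":0,"ay":0,"az":0,"jaw":0},{"tx":0,"ty":0,"tz":0,"ax":0,"ay":0,"az":0,"jaw":0},{"tx":0,"ty":0,"tz":0,"ax":0,"ay":0,"az":0,"jaw":0}]' >/dev/null; python3 goal.py
python3 -m handwheel '[{"tx":0,"ty":0,"tz":0.7,"ax":0,"ay":0,"az":0,"jaw":0},{"tx":0,"ty":0,"tz":0,"ax":0,"ay":0,"az":0,"jaw":0},{"tx":0,"ty":0,"tz":0,"ax":0,"ay":0,"az":0,"jaw":0},{"tx":0,"ty":0,"tz":0,"ax":0,"ay":0,"az":0,"jaw":0},{"tx":0,"ty":0,"tz":0,"ax":0,"ay":0,"az":0,"jaw":0}]' >/dev/null; python3 goal.py
```

```text
tcp in shoe mm [53.1  0.1 89.2] wf shoe [-4.4  1.1  9.7]
turn deg [-0.02 -0.02 -0.02]
tcp in shoe mm [53.2  0.1 89.1] wf shoe [-6.8  0.  17.3]
turn deg [-0.01 -0.03 -0.  ]
```

It bottomed firmly at 89 mm, against 88 expected plus the 1 mm bias seen on the floor. Now I retreat and check.

```bash
python3 -m handwheel '[{"tx":0,"ty":0,"tz":-10,"ax":0,"ay":0,"az":0,"jaw":0},{"tx":0,"ty":0,"tz":-25,"ax":0,"ay":0,"az":0,"jaw":0},{"tx":0,"ty":0,"tz":-30,"ax":0,"ay":0,"az":0,"jaw":0},{"tx":30,"ty":0,"tz":-20,"ax":0,"ay":0,"az":0,"jaw":0},{"tx":35,"ty":0,"tz":-15,"ax":0,"ay":0,"az":0,"jaw":0}]' >/dev/null
python3 -m handwheel '[{"tx":35,"ty":0,"tz":-15,"ax":0,"ay":0,"az":0,"jaw":0},{"tx":35,"ty":0,"tz":-15,"ax":0,"ay":0,"az":0,"jaw":0},{"tx":35,"ty":0,"tz":-15,"ax":0,"ay":0,"az":0,"jaw":0},{"tx":0,"ty":0,"tz":0,"ax":0,"ay":0,"az":0,"jaw":0},{"tx":0,"ty":0,"tz":0,"ax":0,"ay":0,"az":0,"jaw":0}]'
python3 - <<'E'
from goal import *
s=arm.grab_frame("side"); i=arm.camera_info("side"); w=arm.grab_frame("wrist"); iw=arm.camera_info("wrist")
S0=cv2.imread("pics/side0.png")
for nm,im in(("before",S0),("now",s)):
    for c in blobs(im,(0,180,120),(4,255,255)):
        if 240<c[:,0,0].mean()<320 and c[:,0,1].mean()<220: print(nm,c[:,0].min(0),c[:,0].max(0),c[:,0].mean(0).round(1))
print("pred raised",proj(i,O+F@[.053,0,.099]).round(1),"down",proj(i,O+F@[.053,0,.074]).round(1))
m=np.zeros((500,800,3),np.uint8); m[:,:400]=cv2.resize(s[140:240,240:320],(400,500),interpolation=2); m[:,400:]=cv2.resize(w[140:340,240:400],(400,500),interpolation=2); cv2.imwrite("pics/m8.png",m)
E
```

```text
t: 21.43
tcp_pos: [0.4483, -0.032, 0.2296]
tcp_rot: [-0.064, 2.612, 0.014]
wrist_force: [0.4, -0.5, 0.2]
grip_width: 0.0006
grasp_force: 0.0
before [270 163] [288 177] [279.4 169.8]
now [269 166] [286 181] [277.3 173.5]
pred raised [[280.9 167.5]] down [[278.5 171.2]]
```

View pics/m8.png

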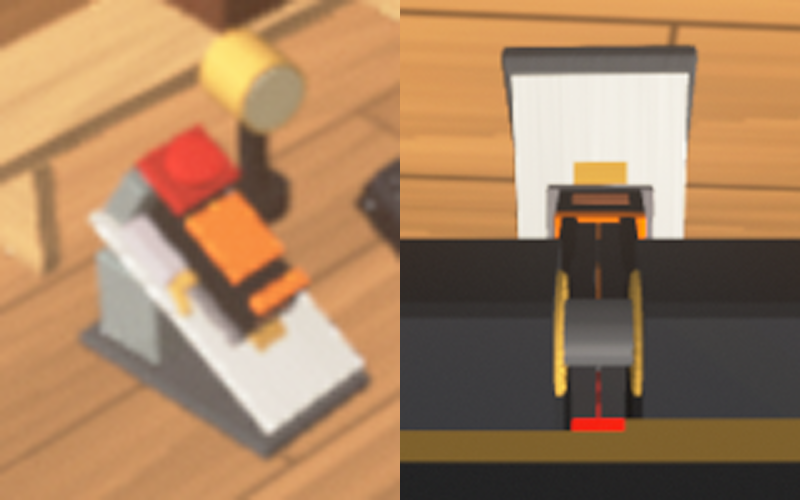

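The pack is home, with the brass catch free behind it (265,333 in the left half). The cap is down: it shifted (-2.1,+3.7) px against (-2.4,+3.7) predicted. The arm touches nothing.

```bash
python3 -c "
from bench import arm
print(arm.finish_job())"
```

```text
the job is handed in; nothing more can be done
None
```

I handed the job in at about 21 s: the battery is home against the head block with the catch up behind it, the red cap is fully down, and the gripper is clear; the final images agree, but no verdict was returned.

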